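# Clip the screw caddy into the sprung snap hook

## Task

Take the yellow screw caddy by its orange grip and bring it in from the hook's nose side so that the hook passes under its steel cross bar, and press the bar straight down on the brass gate of the snap hook until the gate gives and snaps shut above the bar, but do not ram the sprung hook down onto its bottom stop. Still holding the grip, tug the caddy gently upwards until the shut gate lifts the hook a little (some 5 mm) on its column, then lower it, let go and leave the caddy hanging quietly in the hook. Touch hook and stand only with the caddy, and leave the jar, bottle, can and screwdriver where they are.

Things in the scene. Friction and masses are not known exactly. Their poses are not given: they have to be found in the camera images.
- caddy: Loose caddy, 0.19-0.34 kg; a half turn is the same. Origin: centre of underside, z up. mm: yellow open bin 80 (x) x 60 (y) x 42 high with screws. Steel uprights at y = +-32 (4 thick, 14 wide in x) rise to a top plate 24 x 68, 188 to 194 high, with the orange grip, 26 x 26, 194 to 238 high. A round bar along y, 8 thick, joins the uprights at 135; 60 clear between them, 89 free below it, 49 above.
- caddy_bar (a point): Middle of the caddy's cross bar axis, 135 mm above the underside; axes as the caddy (bar along y).
- caddy_grip (a point): Centre of the caddy's orange grip, 216 mm above the underside, 81 mm above the bar axis.
- hook_stand: Fixed stand. Origin on the bench right under the middle of the hook's mouth; +x points from mouth to column (aluminium rod, 16 mm thick, at x = 75 mm, 238 mm high, on a steel foot 70 x 100 mm). A red sleeve (30 x 32 x 40 mm) slides on the column and carries the steel hook. The hook lies in the stand's xz plane, so the caddy's bar must lie along the stand's y (either way round).
- hook_mouth (a point): Middle of the mouth, level with the shut gate, 230 above the bench unloaded; axes as stand. Hook: a U of 10 mm round steel open upwards, 26 mm clear in x between nose (-x, top 8 mm above this point) and shank (+x, top 5 mm above), 41 mm deep. The brass gate, 5 mm thick, closes it: hinged 18 mm to +x, free end at the nose. Pressed from above it swings down into the hook.
- hook_seat (a point): Where the bar's axis lies when home in the bottom of the hook, 37 mm below hook_mouth; axes as the stand. A bar held by the shut gate from below lies about 30 mm higher than this.
- snap_gate (a joint): Gate angle, rad: 0 shut, grows as it is pushed down (stop 1.3). Sprung shut: 0.06 N m, plus 0.17 N m per rad. A bar pressed on it needs 3 to 4 N to begin and about 9 to 14 N in all to pass; it passes the gate's end 18 to 31 mm below hook_mouth, then the gate springs shut above it. It cannot open upwards.
- snap_hook (a joint): Height of the sprung hook on its column, m: 0 unloaded, + up. Springs: 0.4 N per mm both ways; stops at -0.050 and +0.012. The whole hook, with hook_mouth and hook_seat, thus sinks some 20 to 34 mm under the push before the bar passes the gate. Below -0.045 (about 18 N) counts as ramming the bottom stop.
- nail_jar: Bystander: amber glass jar, 60 mm diameter, 85 mm high, upright; origin under its centre.
- glue: Bystander: white glue bottle, 56 mm diameter, 160 mm high, upright; origin under its centre.
- paint_can: Bystander: red can, 80 mm diameter, 100 mm high, upright; origin under its centre.
- screwdriver: Bystander: blue screwdriver, 190 mm long, lying along its x axis; origin under its middle.
Not all that is in view belongs to the job. Several things look just like the hook_stand: the one meant starts farthest to the robot's left.

How it is judged:
On the way, in this order (a step that is already met when the one before it is completed fails the run):
1. the caddy, held in the gripper, pushes the gate open (value of joint snap_gate above 0.3 rad and contact force between the fingers and caddy above 1 N and x of caddy_bar in the frame of hook_seat between -0.014 and 0.014 m and y of caddy_bar in the frame of hook_seat between -0.028 and 0.028 m), for 0.05 s.
2. the bar is inside the hook under the shut gate, the caddy still held (value of joint snap_gate below 0.12 rad and contact force between the fingers and caddy above 1 N and z of caddy_bar in the frame of hook_seat below 0.022 m and x of caddy_bar in the frame of hook_seat between -0.014 and 0.014 m and y of caddy_bar in the frame of hook_seat between -0.028 and 0.028 m), for 0.1 s.
3. a tug on the held caddy lifts the hook by its shut gate, by more than 2.5 mm (value of joint snap_gate below 0.12 rad and contact force between the fingers and caddy above 1 N and value of joint snap_hook above 0.0025 m and z of caddy_bar in the frame of hook_seat above 0.02 m and x of caddy_bar in the frame of hook_seat between -0.014 and 0.014 m and y of caddy_bar in the frame of hook_seat between -0.028 and 0.028 m), for 0.1 s.
At the end, for the whole second after the job is handed in: The caddy hangs free in the snap hook: its bar home in the bottom of the hook (within about 12 mm in height, 14 mm fore and aft and 28 mm along the bar), the gate shut above it (under 0.12 rad), the caddy upright within 0.2 rad and hardly moving (value of joint snap_gate below 0.12 rad and x of caddy_bar in the frame of hook_seat between -0.014 and 0.014 m and y of caddy_bar in the frame of hook_seat between -0.028 and 0.028 m and z of caddy_bar in the frame of hook_seat between -0.008 and 0.012 m and angle between caddy's own z axis and vertical below 0.2 rad and linear speed of caddy below 0.06 m/s and angular speed of caddy below 0.6 rad/s); the robot touches nothing.
It fails at once if the sprung hook is rammed down onto its bottom stop (below -45 mm) (value of joint snap_hook below -0.045 m).
It fails at once if the caddy in the gripper is forced against the hook or its stand with more than 35 N (contact force between caddy and hook_stand above 35 N and contact force between the fingers and caddy above 1 N).
It fails at once if the fingers press on the hook or its stand (contact force between the fingers and hook_stand above 3 N).
It fails at once if the jar, bottle, can or screwdriver is moved by more than 30 mm (distance of any of nail_jar, glue, paint_can, screwdriver from where it was at the start of the episode above 0.03 m).
It also fails if it takes over 59 s, if anything falls off the work surface, if the arm or the gripper's body presses on something with over 40 N, if the wrist force passes 120 N, or if a joint passes its speed limit or range.

## Robot

A 6-joint arm with a two-finger parallel gripper is mounted at the origin on the work surface. World frame = base frame: x ahead of the robot, y to its left, z up, the work surface at z = 0. Lengths are in m, angles in rad, forces in N, time in s.
With the tool pointing down it reaches from about 0.3 to 0.775 m from the base axis. Payload 14.6 kg.
Tool frame: the origin (TCP) lies at the very end of the fingers, on their centre line; the grasp point (between the pads) lies 19 mm behind it; x points along the fingers, y is the direction in which the jaws open and shut, and the axes are right-handed (so a half turn about x gives the same grasp; the last joint's range is limited). The gripper opens to 94 mm and grips with 3 to 60 N. Pads are 16 mm wide; open, the fingers measure 119 mm over their backs; the gripper's body (75 mm by 177 mm) begins 78 mm behind the grasp point.
Start: joints at [1.269, 0.3, 1.521, -0, 1.321, -0.067], TCP at [0.128, 0.535, 0.205] pointing down, gripper open.
Joint ranges: [-3.03, 3.03], [-0.79, 2.21], [0.23, 2.52], [-1.04, 4.18], [0, 3.07], [-2.55, 2.55]. Speed limits (rad/s): [2.22, 2.22, 2.57, 3.14, 3.14, 3.14].

## Interface

Orientations are given as [roll, pitch, yaw] about the fixed x, y, z axes, in that order (R = Rz(yaw) Ry(pitch) Rx(roll)).
In Python, from station import ctrl, viewer, hand_in gives the robot as it stands. The module is installed in compiled form; this text tells all that it offers.
- The arm moves only by the tool play_rows, never from a script. Its argument "deltas" is a list that holds one entry, the list of rows, each a list of 7 numbers: the shift along the tool's x, y, z in mm, then the turn, a rotation vector about the tool's x, y, z in rad, then the finger opening in mm, from 0 to 94. In form: [[[dx, dy, dz, ax, ay, az, gripper], ...]]. A call has 1 to 10 rows; each row shifts and turns the commanded pose from where the row before left it, along the tool's axes as they then stand; what a row does not reach is not made up. A row lasts 1/10 s, in which the tool goes at most 50 mm and 8.59 degrees, less where a joint would pass 70% of its speed; a pose out of reach is approached as far as the arm can. A call with a gripper value outside its range is refused whole. The fingers move at their own pace and stop on an object; "grip_force" is the grip in N (left out, the last holds). Time passes only in rows, so rows that do not move let the fingers close. It gives the time, the measured TCP pose, the force and the opening at its end, in the units of the state.
- ctrl.get_obs(): the state, without advancing time (a new reading comes with each control period).
- viewer.camera(name): name is "side" or "top" or "wrist"; returns a dict with "img" (400x640x3 uint8, red, green, blue), "fx", "fy", "cx", "cy" (pixels), "distortion" ([k1, k2, p1, p2, k3] as OpenCV has them; the pictures are not rectified), "rvec" (rotation vector, rad) and "tvec" (3), from world to camera coordinates, as OpenCV has them. Camera axes: x right, y down, z forward; pixel columns grow to the right and rows downward; lengths in m; the calibration is good to about 2 mm. A picture is of the moment at which its call begins. There is no depth.
- hand_in(): hands the job in, once; it reports no verdict.
The state is a dict: "time_s": time; "qpos": joint angles; "joint_vel": joint speeds; "tau": joint torques, N m; "ee_pos": TCP position; "eef_rot": TCP orientation; "force": force on the tool from outside, world axes, zero at the start; "moment": the same for the moment, N m; "grip_width": finger opening in m.
Only numpy, scipy, OpenCV 4.12 (cv2) and the standard library are available. Lean on these libraries where they do the work, as an engineer would, in place of code of your own. Each camera call takes 0.05 s, during which the arm holds its last target.

## Working session

There is one attempt and no reset: what is moved stays moved. The work goes in short steps, Python scripts to look and compute and a tool call to move; the robot and the scene stay as the last step left them, time stands still between calls to the robot, and variables do not carry over. Pictures are saved under pics/ and viewed, and the job is handed in when it is done.

Besides the shell and the picture viewer there is one more tool, called after "Emit:" as name(argument=value, ...) on one line, values as JSON. play_rows: Moves the arm, as the interface text tells. Its arguments: {"type":"object","properties":{"deltas":{"type":"array","items":{"type":"array","items":{"type":"array","items":{"type":"number"}}}},"grip_force":{"type":"number"}},"required":["deltas"]}

```bash
mkdir -p pics && cat > h.py <<'E'
import numpy as np,cv2
from station import ctrl,viewer,hand_in
def cam(n,save=None):
    c=viewer.camera(n)
    if save: cv2.imwrite('pics/'+save,cv2.cvtColor(c['img'],cv2.COLOR_RGB2BGR))
    c['K']=np.array([[c['fx'],0,c['cx']],[0,c['fy'],c['cy']],[0,0,1.]]);c['D']=np.array(c['distortion'],float)
    c['R']=cv2.Rodrigues(np.array(c['rvec'],float))[0];c['t']=np.array(c['tvec'],float).reshape(3)
    return c
def ray(c,uv):
    p=cv2.undistortPoints(np.array(uv,float).reshape(-1,1,2),c['K'],c['D']).reshape(-1,2)
    d=np.c_[p,np.ones(len(p))]@c['R']; o=-c['R'].T@c['t']
    return o,d/np.linalg.norm(d,axis=1)[:,None]
def onz(c,uv,z):
    o,d=ray(c,uv); return o+d*((z-o[2])/d[:,2])[:,None]
def tri(c1,a,c2,b):
    o1,d1=ray(c1,a);o2,d2=ray(c2,b);d1=d1[0];d2=d2[0]
    s=np.linalg.lstsq(np.c_[d1,-d2],o2-o1,rcond=None)[0]
    p,q=o1+s[0]*d1,o2+s[1]*d2
    return (p+q)/2,np.linalg.norm(p-q)
def proj(c,P):
    return cv2.projectPoints(np.array(P,float).reshape(-1,1,3),np.array(c['rvec'],float),c['t'],c['K'],c['D'])[0].reshape(-1,2)
E
python3 - <<'E'
from h import *
for n in ['side','top','wrist']:
    c=cam(n,n+'0.png'); print(n,-c['R'].T@c['t'],c['fx'])
print(ctrl.get_obs())
E
```

```text
side [ 0.00359172 -0.87585099  0.88763479] 479.020784526666
top [0.37259875 0.01347993 1.38634937] 462.7280946748765
wrist [0.06443783 0.55009521 0.38407844] 281.0042643910122
{'time_s': 0.15, 'qpos': array([ 1.26942618e+00,  3.00336913e-01,  1.52140321e+00, -5.70534483e-06,
        1.32067443e+00, -6.65994069e-02]), 'joint_vel': array([-0.00094423, -0.00262126, -0.00171188,  0.00012187,  0.00078959,
        0.00175915]), 'tau': array([ 1.76413087e-04, -5.31955791e+01, -3.52821636e+01,  7.08543928e-02,
        2.35330156e-02, -4.18811976e-05]), 'ee_pos': array([0.12789164, 0.53473959, 0.20503518]), 'eef_rot': array([-1.63067159,  1.56997441, -1.86544092]), 'force': array([-0.25058615, -0.46150928, -0.34144766]), 'moment': array([0.03886954, 0.09824432, 0.00039412]), 'grip_width': 0.09400111191939367}
```

View pics/side0.png

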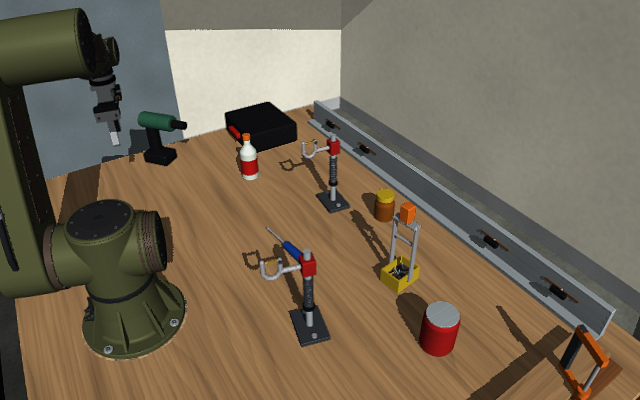

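View pics/top0.png

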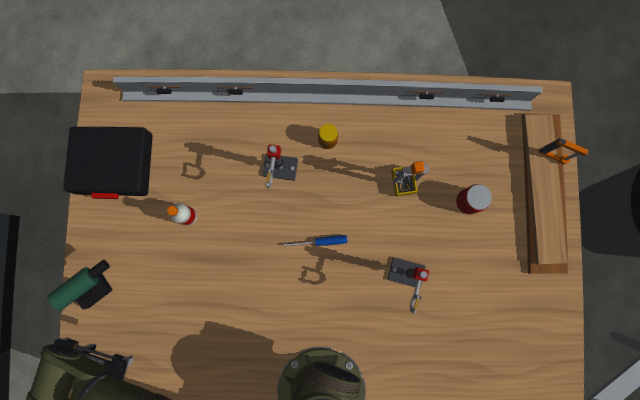

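View pics/wrist0.png

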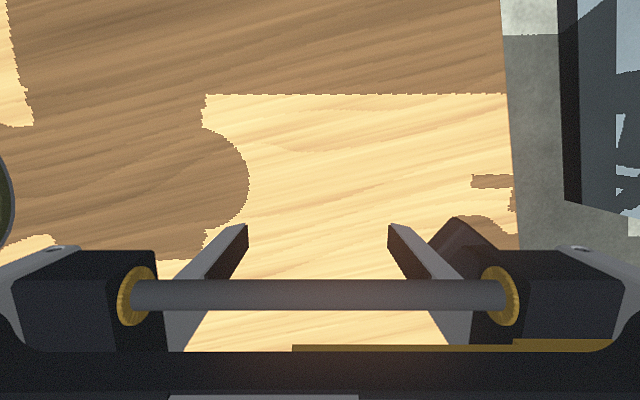

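Top view: the stands are A at (275,165) and B at (412,280). A lies further left in the picture, which is +y, so A fits. The caddy is at (405,180). I'll enlarge both to confirm.

```bash
python3 - <<'E'
from h import *
t=cv2.imread('pics/top0.png');s=cv2.imread('pics/side0.png')
a=cv2.resize(t[135:200,245:310],(400,400),interpolation=cv2.INTER_CUBIC)
b=cv2.resize(t[150:200,385:435],(400,400),interpolation=cv2.INTER_CUBIC)
cv2.imwrite('pics/c1.png',np.hstack([a,b]))
a=cv2.resize(s[130:220,290:360],(400,514),interpolation=cv2.INTER_CUBIC)
b=cv2.resize(s[200:290,375:445],(400,514),interpolation=cv2.INTER_CUBIC)
cv2.imwrite('pics/c2.png',np.hstack([a,b]))
c=cam('top');d=cam('side')
print('standA sleeve',onz(c,[[274,149]],.25),'B',onz(c,[[422,273]],.25))
for n,cc in (('top',c),('side',d)):
    h=cv2.cvtColor(cc['img'],cv2.COLOR_RGB2HSV)
    for nm,lo,hi in (('orange',(7,150,120),(17,255,255)),('red',(0,170,80),(5,255,255)),('brass',(18,60,80),(28,200,255)),('yellow',(22,170,80),(32,255,255))):
        m=cv2.inRange(h,lo,hi)
        k,l,st,ce=cv2.connectedComponentsWithStats(m)
        print(n,nm,[(st[i].tolist(),ce[i].round(1).tolist()) for i in range(1,k) if st[i,4]>15])
E
```

```text
standA sleeve [[0.6538641  0.13540047 0.25      ]] B [[ 0.35256184 -0.23742291  0.25      ]]
top orange [([565, 141, 23, 13, 116], [576.2, 146.9]), ([547, 152, 8, 5, 24], [550.5, 153.8]), ([562, 154, 7, 4, 18], [565.1, 155.3]), ([562, 159, 9, 5, 25], [566.1, 161.0]), ([414, 161, 11, 11, 97], [419.1, 166.0]), ([167, 206, 11, 10, 82], [172.0, 210.2]), ([553, 264, 2, 9, 18], [553.5, 268.0])]
top red [([267, 145, 14, 14, 73], [275.5, 152.2]), ([91, 193, 28, 6, 155], [104.8, 195.4]), ([183, 206, 12, 19, 73], [190.5, 216.6]), ([417, 268, 12, 6, 28], [422.4, 269.9]), ([415, 276, 12, 5, 31], [420.6, 278.2])]
top brass [([266, 172, 5, 11, 36], [267.9, 176.9]), ([414, 299, 5, 11, 33], [415.8, 303.4])]
top yellow [([319, 124, 19, 18, 264], [327.9, 132.4]), ([393, 167, 9, 8, 31], [396.6, 168.9]), ([396, 175, 22, 21, 106], [407.1, 189.5])]
side orange [([242, 133, 8, 8, 53], [245.8, 136.4]), ([382, 202, 12, 7, 54], [387.7, 205.3]), ([400, 202, 16, 23, 265], [407.6, 212.5]), ([584, 332, 26, 37, 257], [597.5, 349.7]), ([565, 369, 12, 12, 55], [570.6, 374.2]), ([591, 371, 30, 29, 44], [604.9, 386.0]), ([578, 385, 14, 15, 117], [584.2, 392.9])]
side red [([229, 126, 11, 13, 63], [234.5, 131.4]), ([327, 139, 13, 16, 133], [334.1, 147.0]), ([240, 158, 18, 17, 215], [249.2, 167.1]), ([299, 253, 17, 24, 258], [308.0, 266.2]), ([425, 320, 35, 37, 812], [440.7, 339.6])]
side brass [([305, 141, 9, 4, 27], [309.1, 142.5]), ([264, 259, 14, 6, 59], [270.7, 261.6]), ([410, 262, 11, 23, 34], [416.6, 271.6]), ([388, 271, 8, 4, 16], [391.8, 272.2])]
side yellow [([377, 189, 18, 14, 206], [385.2, 195.4]), ([400, 255, 10, 12, 71], [404.6, 260.4]), ([380, 258, 40, 35, 558], [396.6, 277.3])]
```

View pics/c1.png

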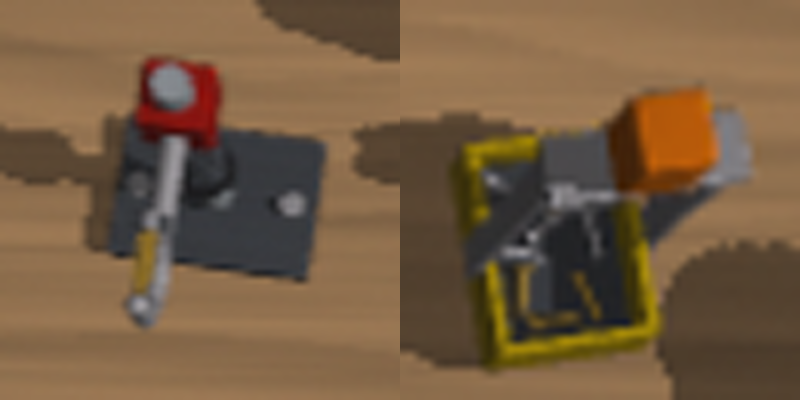

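View pics/c2.png

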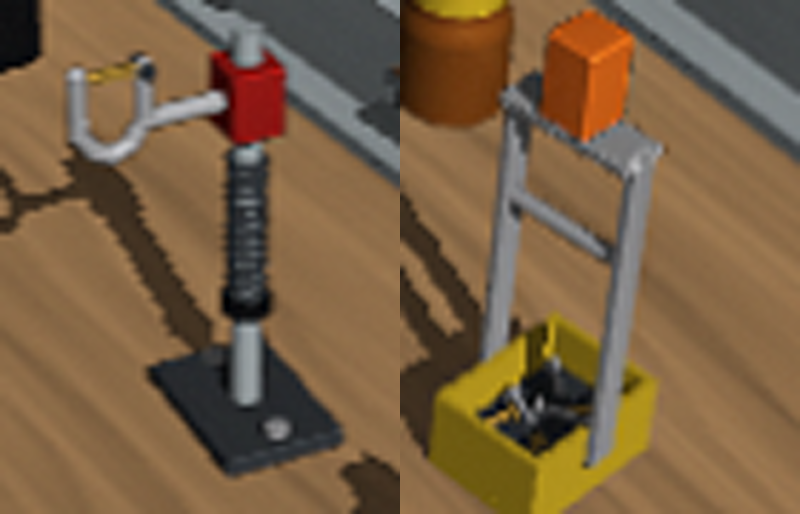

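```bash
python3 - <<'E'
from h import *
c=cam('top');d=cam('side')
pr=lambda n,x:print(n,np.round(x,4).tolist())
pr('col top(z .238)',onz(c,[[273,149]],.238)); pr('nose top',onz(c,[[267.9,184.6]],.238))
for n,a,b in (('col',(273,149),(332.9,135.3)),('nose',(267.9,184.6),(303.3,142.6))):
    p,e=tri(c,a,d,b);pr(n,p);print(e)
k=onz(c,[[392.7,168.3],[396.7,195.0],[416.7,191.7]],.042);pr('bin',k)
print('len',np.linalg.norm(k[0]-k[1]),np.linalg.norm(k[1]-k[2]),'centre',(k[0]+k[2])/2,'yaw',np.arctan2(*(k[0]-k[1])[1::-1]),np.arctan2(*(k[1]-k[2])[:2]*[-1,1]))
# orange grip: masks
h=cv2.cvtColor(c['img'],cv2.COLOR_RGB2HSV);m=cv2.inRange(h,(4,120,80),(18,255,255))[155:180,405:435]
ys,xs=np.nonzero(m);print('grip top bbox',xs.min()+405,xs.max()+405,ys.min()+155,ys.max()+155)
h=cv2.cvtColor(d['img'],cv2.COLOR_RGB2HSV);m=cv2.inRange(h,(4,120,80),(18,255,255))[200:228,397:420]
ys,xs=np.nonzero(m);print('side',xs.min()+397,xs.max()+397,ys.min()+200,ys.max()+200)
p,e=tri(c,(419.1,166),d,(407.6,212.5));pr('grip',p);print(e)
# top face centre of grip: crop coordinates
pr('griptop',onz(c,[[ (678-400)/8+385, 137/8+150]],.225))
E
```

```text
col top(z .238) [[0.6568, 0.1392, 0.238]]
nose top [[0.5645, 0.1485, 0.238]]
col [0.6579, 0.139, 0.2368]
0.0017666520453425718
nose [0.5658, 0.1482, 0.2363]
0.002275204648840318
bin [[0.6553, -0.1969, 0.042], [0.5754, -0.2088, 0.042], [0.5867, -0.2684, 0.042]]
len 0.08083672606448616 0.06062964238504777 centre [ 0.6209941  -0.23263634  0.042     ] yaw 0.14786016899728535 0.18751629213480644
grip top bbox 410 424 161 174
side 397 419 200 227
grip [0.6243, -0.2369, 0.219]
0.004000377596514598
griptop [[0.6218, -0.2384, 0.225]]
```

Stand A fits: nose and column are 93 mm apart as specified, tops at about 238 mm, the mouth is at (0.583, 0.1465) and its yaw is about -0.10. The caddy bin measures 81x61 mm, with its centre at about (0.6215, -0.235) and a yaw of about 0.165.

```bash
cat > plan.py <<'E'
from h import *
from scipy.spatial.transform import Rotation as Ro
def pose():
    o=ctrl.get_obs();return np.array(o['ee_pos']),Ro.from_euler('xyz',o['eef_rot']).as_matrix(),o
def target(yaw):  # tool x down, y along yaw
    y=np.array([np.cos(yaw),np.sin(yaw),0]);x=np.array([0,0,-1.]);return np.c_[x,y,np.cross(x,y)]
def show(P,yaw):
    p,R,o=pose(); T=target(yaw); T2=target(yaw+np.pi)
    print('q',np.round(o['qpos'],3),'pos',np.round(p,4),'t',o['time_s'],'F',np.round(o['force'],2),'w',o['grip_width'])
    print('tool x,y in world',np.round(R[:,0],3),np.round(R[:,1],3),'yaw',np.arctan2(R[1,1],R[0,1]))
    for t in (T,T2):
        r=Ro.from_matrix(R.T@t).as_rotvec(); d=(np.array(P)-p)*1000
        print('turn',np.round(r,4),'shift before turn',np.round(R.T@d,1),'shift after',np.round(t.T@d,1))
E
python3 -c "
from plan import *
show((.6215,-.235,.33),.165)"
```

```text
q [ 1.269  0.3    1.521 -0.     1.321 -0.067] pos [0.1279 0.5348 0.2053] t 0.35 F [ 0.13 -0.02 -0.38] w 0.09368530981268282
tool x,y in world [-0. -0. -1.] [ 0.233  0.973 -0.   ] yaw 1.3360216379184648
turn [1.171e+00 2.000e-04 3.000e-04] shift before turn [-124.5 -633.9  659.1] shift after [-124.7  360.4  840.4]
turn [-1.9706e+00 -3.0000e-04  2.0000e-04] shift before turn [-124.5 -633.9  659.1] shift after [-124.7 -360.4 -840.4]
```

Emit:
play_rows(deltas=[[[-12.5,0,0,0.117,0,0,94],[-12.5,0,0,0.117,0,0,94],[-12.5,0,0,0.117,0,0,94],[-12.5,0,0,0.117,0,0,94],[-12.5,0,0,0.117,0,0,94],[-12.5,0,0,0.117,0,0,94],[-12.5,0,0,0.117,0,0,94],[-12.5,0,0,0.117,0,0,94],[-12.5,0,0,0.117,0,0,94],[-12.5,0,0,0.117,0,0,94]]])

```text
time_s: 1.35
ee_pos: [0.1279, 0.5349, 0.331]
eef_rot: [-0.566, 1.571, -1.976]
force: [0.1, 0.1, 0.2]
grip_width: 0.0937
```

Emit:
play_rows(deltas=[[[0,14,34,0,0,0,94],[0,14,34,0,0,0,94],[0,14,34,0,0,0,94],[0,14,34,0,0,0,94],[0,14,34,0,0,0,94],[0,14,34,0,0,0,94],[0,14,34,0,0,0,94],[0,14,34,0,0,0,94],[0,14,34,0,0,0,94],[0,14,34,0,0,0,94]]])

```text
time_s: 2.35
ee_pos: [0.3227, 0.2213, 0.3306]
eef_rot: [1.884, 1.57, 0.479]
force: [1.0, 0.1, 0.8]
grip_width: 0.0939
```

Emit:
play_rows(deltas=[[[0,14,34,0,0,0,94],[0,14,34,0,0,0,94],[0,14,34,0,0,0,94],[0,14,34,0,0,0,94],[0,14,34,0,0,0,94],[0,14,34,0,0,0,94],[0,14,34,0,0,0,94],[0,14,34,0,0,0,94],[0,14,34,0,0,0,94],[0,14,34,0,0,0,94]]])

```text
time_s: 3.35
ee_pos: [0.517, -0.091, 0.3304]
eef_rot: [1.502, 1.571, 0.097]
force: [-0.2, 0.1, -0.6]
grip_width: 0.094
```

```bash
python3 -c "
from plan import *
show((.6215,-.235,.26),.165)
cam('wrist','w1.png')"
```

```text
q [-0.244  0.18   1.383  0.     1.578 -0.41 ] pos [ 0.517  -0.091   0.3304] t 3.35 F [-0.16  0.11 -0.64] w 0.09404554105488966
tool x,y in world [ 0.  0. -1.] [0.986 0.165 0.   ] yaw 0.16578013928528587
turn [ 0.0008  0.     -0.0001] shift before turn [ 70.5  79.2 159.3] shift after [ 70.4  79.4 159.2]
turn [-3.1408e+00  2.0000e-04  0.0000e+00] shift before turn [ 70.5  79.2 159.3] shift after [  70.4  -79.4 -159.2]
```

View pics/w1.png

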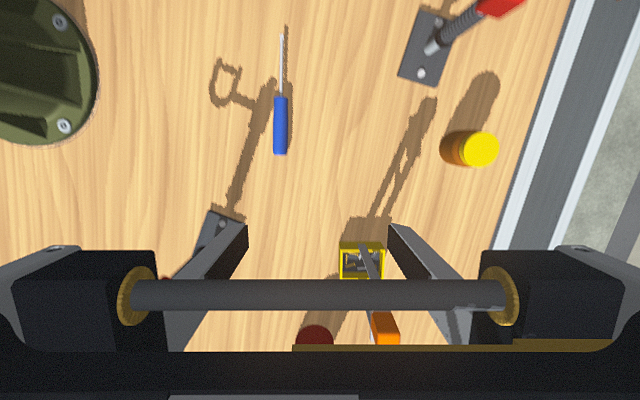

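The wrist view shows the caddy bin at (362,260), square to the jaws, with the grip at (385,328). The jaws are aligned, so I'll move over the grip.

Emit:
play_rows(deltas=[[[0,16,32,0,0,0,94],[0,16,32,0,0,0,94],[0,16,32,0,0,0,94],[0,16,32,0,0,0,94],[0,15,31,0,0,0,94],[15,0,0,0,0,0,94],[25,0,0,0,0,0,94],[25,0,0,0,0,0,94],[0,0,0,0,0,0,94]]])

```text
time_s: 4.3
ee_pos: [0.6197, -0.2329, 0.2618]
eef_rot: [-2.145, 1.565, 2.733]
force: [-0.3, -0.8, -0.3]
grip_width: 0.0938
```

```bash
python3 -c "
from plan import *
show((.6215,-.235,.201),.165)
cam('wrist','w2.png');cam('top','t2.png');cam('side','s2.png')
t=cv2.imread('pics/top0.png')
a=cv2.imread('pics/s2.png')[150:270,345:465];b=cv2.imread('pics/t2.png')[120:220,350:470]
cv2.imwrite('pics/m2.png',np.hstack([cv2.resize(a,(400,400)),cv2.resize(b,(400,333))[:,:] if 0 else cv2.resize(b,(400,400))]))
"
```

```text
q [-0.415  0.536  1.064 -0.     1.548 -0.581] pos [ 0.6197 -0.2329  0.2618] t 4.3 F [-0.3  -0.84 -0.3 ] w 0.09381754691927421
tool x,y in world [-0.006  0.002 -1.   ] [ 0.986  0.165 -0.005] yaw 0.16595632733057591
turn [ 0.0009 -0.0033  0.0051] shift before turn [60.7  1.7  2.6] shift after [60.8  1.4  2.4]
turn [-3.1406 -0.008  -0.0052] shift before turn [60.7  1.7  2.6] shift after [60.8 -1.4 -2.4]
```

View pics/w2.png

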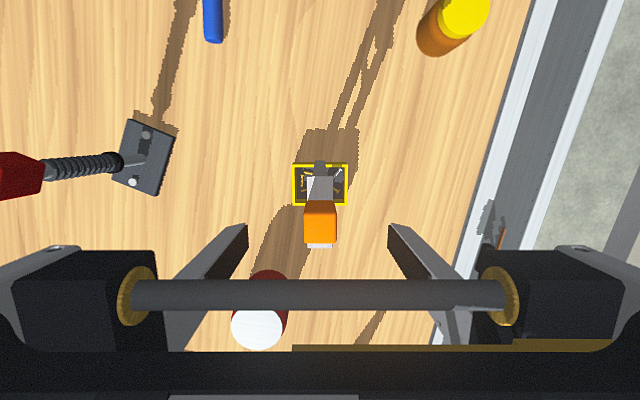

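View pics/m2.png

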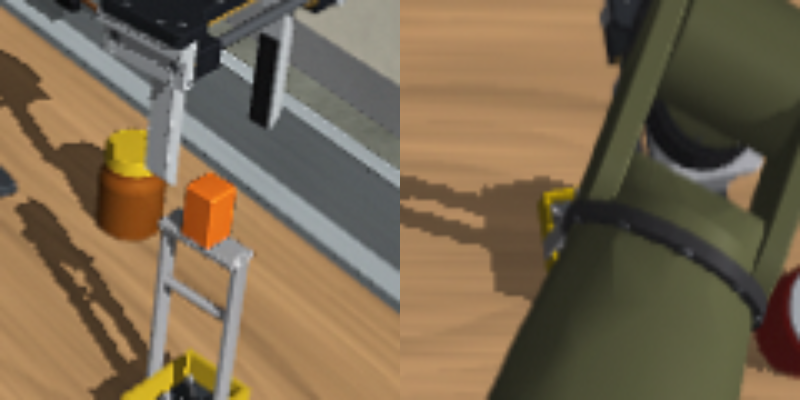

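```bash
python3 -c "
from plan import *
p,R,o=pose();c=cam('wrist')
print(p,R[:,0])
h=cv2.cvtColor(c['img'],cv2.COLOR_RGB2HSV);m=cv2.inRange(h,(4,150,80),(18,255,255))[190:250,290:350]
for r in range(0,60,3): 
  xs=np.nonzero(m[r])[0]
  if len(xs):print(r+190,xs.min()+290,xs.max()+290,h[r+190,320])
print('proj grip top',proj(c,[[.6215,-.235,.238],[.6215,-.235,.216]]), 'bin', proj(c,[[.6215,-.235,.042]]))
print(onz(c,[[320,185]],.042), onz(c,[[320,222]],.238))
"
```

```text
[ 0.62097572 -0.23332948  0.26710279] [ 1.66646224e-03 -7.28911469e-04 -9.99998346e-01]
199 305 331 [ 16 231 128]
202 304 332 [ 14 207 132]
205 303 332 [ 14 213 132]
208 302 333 [ 13 210 130]
211 302 334 [ 14 223 233]
214 302 334 [ 19 251 253]
217 302 334 [ 19 242 253]
220 302 334 [ 18 220 253]
223 302 334 [ 18 226 254]
226 302 334 [ 18 234 254]
229 302 334 [ 19 242 254]
232 302 334 [ 19 242 254]
235 302 334 [ 19 235 254]
238 332 333 [ 20 255 255]
proj grip top [[317.0008335  224.92866205]
 [317.00179377 216.92696159]] bin [[317.005791   183.17138702]]
[[ 0.62624858 -0.23693834  0.042     ]] [[ 0.62339818 -0.23227391  0.238     ]]
```

Emit:
play_rows(deltas=[[[10,1,1,0,0,0,94],[15,1,1,0,0,0,94],[15,0,0,0,0,0,94],[15,0,0,0,0,0,94],[10,0,0,0,0,0,94],[0,0,0,0,0,0,94],[0,0,0,0,0,0,94]]])

```text
time_s: 5.2
ee_pos: [0.6231, -0.2349, 0.2006]
eef_rot: [0.888, 1.571, -0.517]
force: [-0.6, -0.2, 0.3]
grip_width: 0.0936
```

Emit:
play_rows(deltas=[[[0,0,0,0,0,0,60],[0,0,0,0,0,0,40],[0,0,0,0,0,0,30],[0,0,0,0,0,0,20],[0,0,0,0,0,0,10],[0,0,0,0,0,0,10],[0,0,0,0,0,0,10],[0,0,0,0,0,0,10]]], grip_force=50)

```text
time_s: 6.0
ee_pos: [0.6229, -0.2349, 0.2004]
eef_rot: [-1.383, 1.571, -2.788]
force: [0.6, -0.2, 0.3]
grip_width: 0.0332
```

```bash
python3 -c "
from plan import *
show((.6215,-.235,.320),-.10)
cam('side','s3.png')
cv2.imwrite('pics/m3.png',cv2.resize(cv2.imread('pics/s3.png')[150:310,345:465],(450,600)))
"
```

```text
q [-0.416  0.569  1.153 -0.     1.42  -0.582] pos [ 0.6229 -0.2349  0.2004] t 6.0 F [ 0.64 -0.23  0.29] w 0.03317490242884838
tool x,y in world [-0. -0. -1.] [ 0.986  0.165 -0.   ] yaw 0.16596434698164622
turn [0.266 0.    0.   ] shift before turn [-1.196e+02 -1.500e+00 -1.000e-01] shift after [-119.6   -1.4    0.3]
turn [-2.8756 -0.      0.    ] shift before turn [-1.196e+02 -1.500e+00 -1.000e-01] shift after [-119.6    1.4   -0.3]
```

View pics/m3.png

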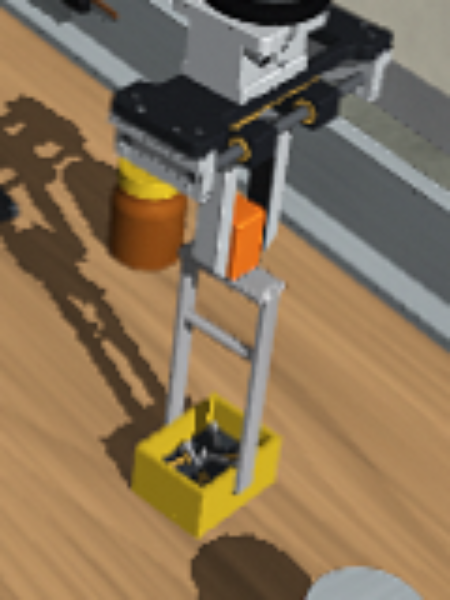

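Emit:
play_rows(deltas=[[[0,0,0,0,0,0,10],[0,0,0,0,0,0,10],[0,0,0,0,0,0,10],[0,0,0,0,0,0,10],[0,0,0,0,0,0,10]]])

```text
time_s: 6.55
ee_pos: [0.6229, -0.2349, 0.2004]
eef_rot: [-1.927, 1.57, 2.952]
force: [-1.3, -1.0, -0.5]
grip_width: 0.0255
```

Emit:
play_rows(deltas=[[[-5,0,0,0,0,0,10],[-12,0,0,0,0,0,10],[-15,0,0,0,0,0,10],[-15,0,0,0,0,0,10],[-18,0,0,0,0,0,10],[-18,0,0,0,0,0,10],[-18,0,0,0,0,0,10],[-15,0,0,0,0,0,10],[-11,0,0,0,0,0,10],[0,0,0,0,0,0,10]]])

```text
time_s: 7.55
ee_pos: [0.6233, -0.235, 0.3296]
eef_rot: [1.013, 1.568, -0.392]
force: [-0.3, -0.4, -3.2]
grip_width: 0.0257
```

Emit:
play_rows(deltas=[[[0,0,0,0.038,0,0,10],[0,0,0,0.038,0,0,10],[0,0,0,0.038,0,0,10],[0,0,0,0.038,0,0,10],[0,0,0,0.038,0,0,10],[0,0,0,0.038,0,0,10],[0,0,0,0.038,0,0,10],[0,0,0,0,0,0,10]]])

```text
time_s: 8.35
ee_pos: [0.6229, -0.2348, 0.3267]
eef_rot: [-1.882, 1.57, 2.73]
force: [0.9, 0.1, -3.0]
grip_width: 0.0257
```

```bash
python3 -c "
from plan import *
show((.470,.158,.327),-.10)
c=cam('wrist','w4.png');cam('side','s4.png')
cv2.imwrite('pics/m4.png',cv2.resize(cv2.imread('pics/s4.png')[100:300,320:480],(480,600)))
"
```

```text
q [-0.416  0.533  0.922 -0.     1.687 -0.315] pos [ 0.6229 -0.2348  0.3267] t 8.35 F [ 0.86  0.08 -2.97] w 0.025730129056832345
tool x,y in world [-0.001  0.    -1.   ] [ 0.995 -0.1   -0.001] yaw -0.10058828149151404
turn [-0.0006 -0.0003  0.001 ] shift before turn [   0.  -191.5 -375.5] shift after [-3.000e-01 -1.913e+02 -3.756e+02]
turn [3.141e+00 1.500e-03 5.000e-04] shift before turn [   0.  -191.5 -375.5] shift after [-3.000e-01  1.913e+02  3.756e+02]
```

View pics/m4.png

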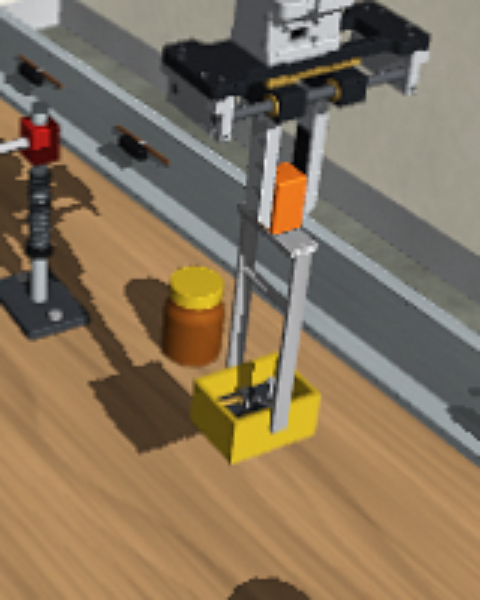

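Emit:
play_rows(deltas=[[[0,-8,-10,0,0,0,10],[0,-16,-22,0,0,0,10],[0,-20,-32,0,0,0,10],[0,-20,-35,0,0,0,10],[0,-20,-35,0,0,0,10],[0,-20,-35,0,0,0,10],[0,-20,-35,0,0,0,10],[0,-20,-35,0,0,0,10],[0,-18,-35,0,0,0,10],[0,-12,-35,0,0,0,10]]])

```text
time_s: 9.45
ee_pos: [0.4795, 0.0913, 0.3278]
eef_rot: [1.871, 1.57, 0.201]
force: [0.7, 0.9, -2.5]
grip_width: 0.0258
```

Emit:
play_rows(deltas=[[[0,-10,-30,0,0,0,10],[0,-7,-22,0,0,0,10],[0,0,-10,0,0,0,10],[0,0,-4,0,0,0,10],[0,0,0,0,0,0,10],[0,0,0,0,0,0,10],[0,0,0,0,0,0,10]]])

```text
time_s: 10.15
ee_pos: [0.4706, 0.1566, 0.3274]
eef_rot: [-0.029, 1.571, -1.7]
force: [-0.3, 0.9, -4.0]
grip_width: 0.0258
```

```bash
python3 -c "
from plan import *
show((.583,.1465,.327),-.10)
c=cam('wrist','w5.png');cam('side','s5.png');cam('top','t5.png')
a=cv2.imread('pics/s5.png')[70:230,230:390]
b=cv2.imread('pics/t5.png')[120:240,200:320]
cv2.imwrite('pics/m5.png',np.hstack([cv2.resize(a,(400,400),interpolation=cv2.INTER_CUBIC),cv2.resize(b,(400,400),interpolation=cv2.INTER_CUBIC)]))
"
```

```text
q [ 0.247  0.112  1.467 -0.     1.562  0.348] pos [0.4706 0.1566 0.3274] t 10.15 F [-0.35  0.89 -4.04] w 0.025784557037598882
tool x,y in world [-0. -0. -1.] [ 0.995 -0.101 -0.   ] yaw -0.10094153296595346
turn [-0.0009  0.0001  0.    ] shift before turn [  0.4 112.9  -1.3] shift after [  0.4 112.9  -1.2]
turn [ 3.1407e+00  0.0000e+00 -1.0000e-04] shift before turn [  0.4 112.9  -1.3] shift after [   0.4 -112.9    1.2]
```

View pics/m5.png

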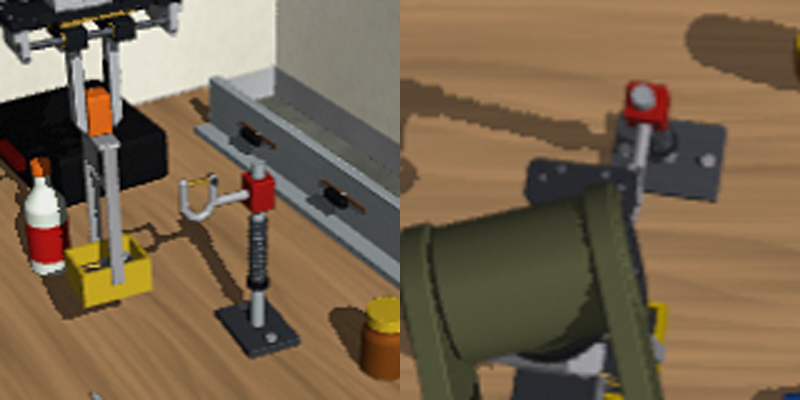

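View pics/w5.png

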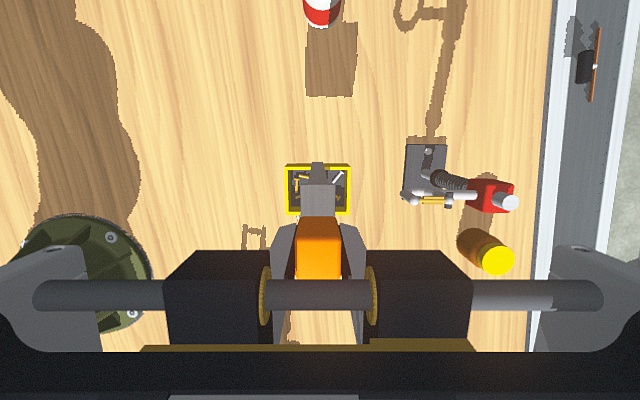

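The wrist view shows the hook of stand A, nose (408,200) and column top (510,201), ahead of the caddy, with the bin centre at (318,189). I'll cross-check the positions.

```bash
python3 -c "
from plan import *
i=cv2.imread('pics/w5.png')
cv2.imwrite('pics/m6.png',np.hstack([cv2.resize(i[170:230,395:525],(520,240),interpolation=cv2.INTER_CUBIC),cv2.resize(i[155:225,275:360],(280,240),interpolation=cv2.INTER_CUBIC)]))
c=cam('wrist')
print(onz(c,[[408,200],[510,201]],.238), onz(c,[[318,189.5]],.169))
print('expected nose,col,bin', proj(c,[[.565,.1483,.238],[.6575,.139,.238],[.4706,.1566,.169],[.583,.1465,.23]]))
"
```

```text
[[0.55972073 0.15237418 0.238     ]
 [0.65880734 0.14136704 0.238     ]] [[0.4718465 0.1586217 0.169    ]]
expected nose,col,bin [[413.50526572 203.4960275 ]
 [508.51234654 203.46988352]
 [317.15131723 191.21764176]
 [428.80542513 201.62182166]]
```

View pics/m6.png

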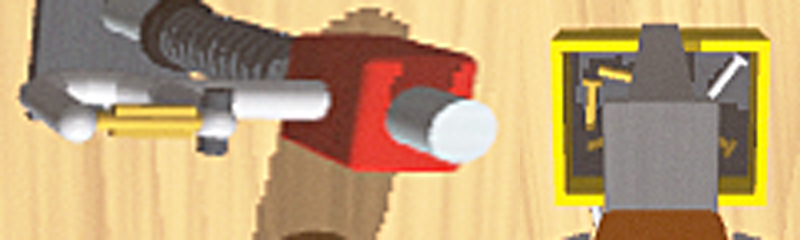

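Emit:
play_rows(deltas=[[[0,6,0,0,0,0,10],[0,14,0,0,0,0,10],[0,18,0,0,0,0,10],[0,18,0,0,0,0,10],[0,18,0,0,0,0,10],[0,16,0,0,0,0,10],[0,12,0,0,0,0,10],[0,8,-0.5,0,0,0,10],[0,3.5,-0.5,0,0,0,10],[0,0,0,0,0,0,10]]])

```text
time_s: 11.35
ee_pos: [0.5835, 0.147, 0.3272]
eef_rot: [-1.296, 1.57, -2.967]
force: [-0.3, 0.3, -2.4]
grip_width: 0.0253
```

```bash
python3 -c "
from plan import *
show((.584,.1465,.327),-.10)
c=cam('wrist','w7.png');cam('side','s7.png')
a=cv2.imread('pics/s7.png')[70:210,260:380]
b=cv2.imread('pics/w7.png')[130:250,250:410]
cv2.imwrite('pics/m7.png',np.hstack([cv2.resize(a,(400,467),interpolation=cv2.INTER_CUBIC),cv2.copyMakeBorder(cv2.resize(b,(400,300),interpolation=cv2.INTER_CUBIC),0,167,0,0,cv2.BORDER_CONSTANT)]))
"
```

```text
q [0.186 0.366 1.157 0.    1.619 0.286] pos [0.5835 0.147  0.3272] t 11.35 F [-0.32  0.29 -2.37] w 0.025326563017933887
tool x,y in world [-0. -0. -1.] [ 0.995 -0.1   -0.   ] yaw -0.10003927945513441
turn [-0.      0.0001  0.0003] shift before turn [0.2 0.5 0.4] shift after [0.2 0.5 0.4]
turn [ 3.1416e+00  5.0000e-04 -2.0000e-04] shift before turn [0.2 0.5 0.4] shift after [ 0.2 -0.5 -0.4]
```

View pics/m7.png

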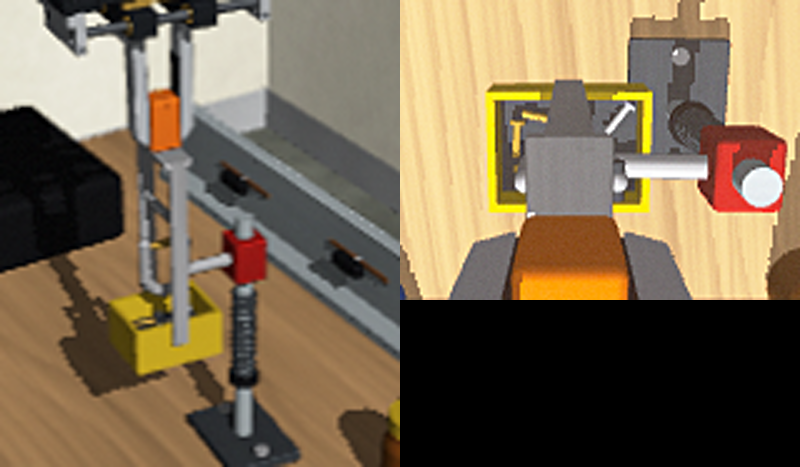

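The plate sits centred between the nose tip (crop 521) and the shank tip (crop 619), with the hook between the uprights. Next I'll descend in small steps and watch the force.

Emit:
play_rows(deltas=[[[5,0,0,0,0,0,10],[8,0,0,0,0,0,10],[6,0,0,0,0,0,10],[3,0,0,0,0,0,10],[3,0,0,0,0,0,10],[3,0,0,0,0,0,10],[3,0,0,0,0,0,10],[3,0,0,0,0,0,10],[0,0,0,0,0,0,10],[0,0,0,0,0,0,10]]])

```text
time_s: 12.45
ee_pos: [0.5834, 0.147, 0.2936]
eef_rot: [1.899, 1.571, 0.229]
force: [-1.0, -0.2, -0.7]
grip_width: 0.0259
```

Emit:
play_rows(deltas=[[[3,0,0,0,0,0,10],[3,0,0,0,0,0,10],[3,0,0,0,0,0,10],[0,0,0,0,0,0,10],[0,0,0,0,0,0,10]]])

```text
time_s: 12.95
ee_pos: [0.5834, 0.147, 0.2845]
eef_rot: [2.173, 1.571, 0.503]
force: [-1.2, 0.5, 2.0]
grip_width: 0.0261
```

```bash
cat > look.py <<'E'
import sys
from plan import *
n=sys.argv[1]
show((.584,.1465,.327),-.10)
c=cam('wrist','w%s.png'%n);cam('side','s%s.png'%n)
a=cv2.imread('pics/s%s.png'%n)[90:210,280:370]
b=cv2.imread('pics/w%s.png'%n)[130:250,250:410]
cv2.imwrite('pics/m%s.png'%n,np.hstack([cv2.resize(a,(420,560),interpolation=cv2.INTER_CUBIC),cv2.copyMakeBorder(cv2.resize(b,(360,270),interpolation=cv2.INTER_CUBIC),0,290,0,0,cv2.BORDER_CONSTANT)]))
E
python3 look.py 8
```

```text
q [0.186 0.375 1.241 0.    1.526 0.286] pos [0.5834 0.147  0.2845] t 12.95 F [-1.21  0.46  2.02] w 0.026090383053916276
tool x,y in world [ 0.  0. -1.] [ 0.995 -0.1    0.   ] yaw -0.10002363559810777
turn [-0.     -0.     -0.0001] shift before turn [-42.5   0.7   0.4] shift after [-42.5   0.6   0.4]
turn [ 3.1416e+00 -1.0000e-04  1.0000e-04] shift before turn [-42.5   0.7   0.4] shift after [-42.5  -0.6  -0.4]
```

View pics/m8.png

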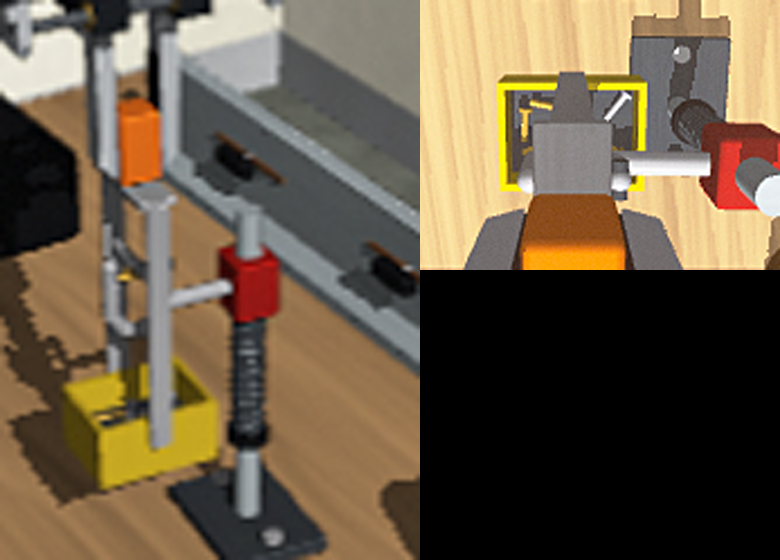

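Pressing with about 5 N net, and everything is aligned. I'll continue.

Emit:
play_rows(deltas=[[[3,0,0,0,0,0,10],[3,0,0,0,0,0,10],[3,0,0,0,0,0,10],[3,0,0,0,0,0,10],[0,0,0,0,0,0,10]]])

```text
time_s: 13.55
ee_pos: [0.5833, 0.147, 0.2721]
eef_rot: [-1.482, 1.57, 3.131]
force: [-0.9, 0.6, 5.3]
grip_width: 0.0261
```

Emit:
play_rows(deltas=[[[3,0,0,0,0,0,10],[3,0,0,0,0,0,10],[3,0,0,0,0,0,10],[0,0,0,0,0,0,10]]])

```text
time_s: 13.95
ee_pos: [0.5831, 0.147, 0.2633]
eef_rot: [-1.541, 1.57, 3.071]
force: [-2.9, 0.7, 5.4]
grip_width: 0.0258
```

```bash
python3 look.py 9
```

```text
q [0.186 0.383 1.278 0.    1.482 0.286] pos [0.5831 0.147  0.2633] t 13.95 F [-2.87  0.68  5.38] w 0.025761500922158908
tool x,y in world [-0.001  0.    -1.   ] [ 0.995 -0.1   -0.001] yaw -0.09984602337236978
turn [0.0002 0.     0.0009] shift before turn [-63.7   0.9   0.5] shift after [-63.7   1.    0.5]
turn [-3.1414e+00 -1.4000e-03  0.0000e+00] shift before turn [-63.7   0.9   0.5] shift after [-63.7  -1.   -0.5]
```

View pics/m9.png

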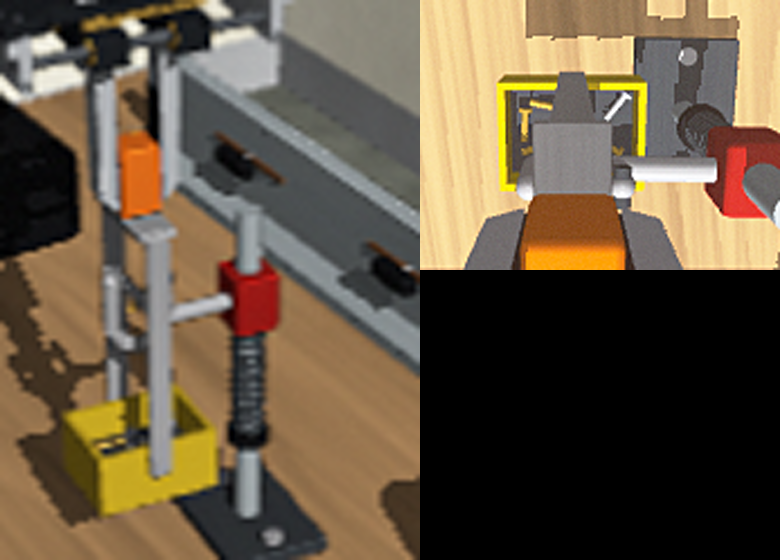

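Emit:
play_rows(deltas=[[[3,0,0,0,0,0,10],[3,0,0,0,0,0,10],[3,0,0,0,0,0,10],[0,0,0,0,0,0,10]]])

```text
time_s: 14.45
ee_pos: [0.5828, 0.1471, 0.254]
eef_rot: [-1.483, 1.569, 3.129]
force: [-3.3, -0.4, 5.2]
grip_width: 0.0261
```

Emit:
play_rows(deltas=[[[2,0,0,0,0,0,10],[2,0,0,0,0,0,10],[2,0,0,0,0,0,10],[0,0,0,0,0,0,10]]])

```text
time_s: 14.85
ee_pos: [0.5833, 0.1469, 0.2479]
eef_rot: [-1.22, 1.57, -2.891]
force: [-0.6, -0.0, 0.8]
grip_width: 0.0255
```

```bash
python3 look.py 10
```

```text
q [ 0.186  0.39   1.302 -0.     1.45   0.286] pos [0.5833 0.1469 0.2479] t 14.85 F [-0.55 -0.03  0.77] w 0.02554395838622906
tool x,y in world [-0.001 -0.    -1.   ] [ 0.995 -0.1   -0.001] yaw -0.09996856619121658
turn [0.     0.0003 0.0007] shift before turn [-79.1   0.7   0.4] shift after [-79.1   0.7   0.4]
turn [-3.1416e+00 -1.1000e-03  4.0000e-04] shift before turn [-79.1   0.7   0.4] shift after [-79.1  -0.7  -0.4]
```

View pics/m10.png

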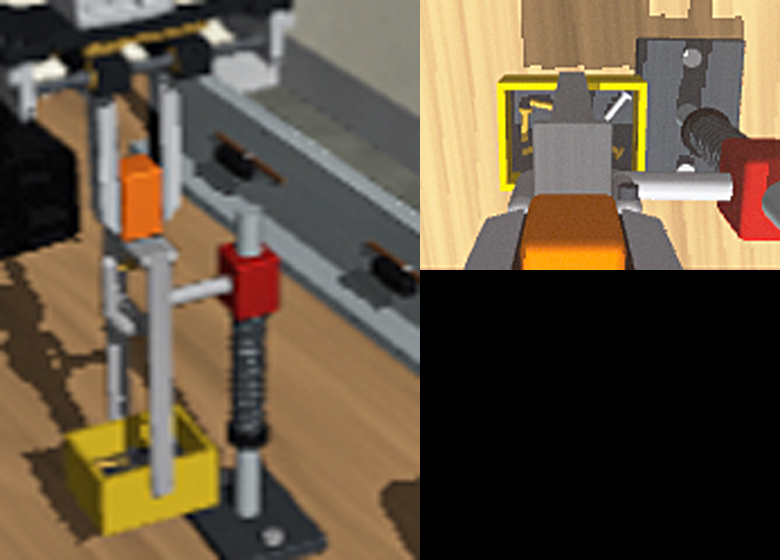

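The gate has snapped shut: Fz dropped from 5.2 to 0.8 N, the hook rose, and brass shows above the bar at crop (125,262). Next is the tug.

Emit:
play_rows(deltas=[[[-4,0,0,0,0,0,10],[-5,0,0,0,0,0,10],[-5,0,0,0,0,0,10],[-5,0,0,0,0,0,10],[-5,0,0,0,0,0,10],[-5,0,0,0,0,0,10],[-4,0,0,0,0,0,10],[-3,0,0,0,0,0,10],[0,0,0,0,0,0,10],[0,0,0,0,0,0,10]]])

```text
time_s: 15.95
ee_pos: [0.5833, 0.147, 0.2843]
eef_rot: [-1.307, 1.571, -2.978]
force: [-0.8, 0.0, -2.7]
grip_width: 0.0259
```

```bash
python3 look.py 11
```

```text
q [0.186 0.375 1.241 0.    1.526 0.286] pos [0.5833 0.147  0.2843] t 15.95 F [-0.8   0.04 -2.67] w 0.02590664567594846
tool x,y in world [-0. -0. -1.] [ 0.995 -0.1   -0.   ] yaw -0.09999420962930294
turn [0.     0.0001 0.0002] shift before turn [-42.7   0.7   0.4] shift after [-42.7   0.7   0.4]
turn [-3.1416e+00 -3.0000e-04  1.0000e-04] shift before turn [-42.7   0.7   0.4] shift after [-42.7  -0.7  -0.4]
```

View pics/m11.png

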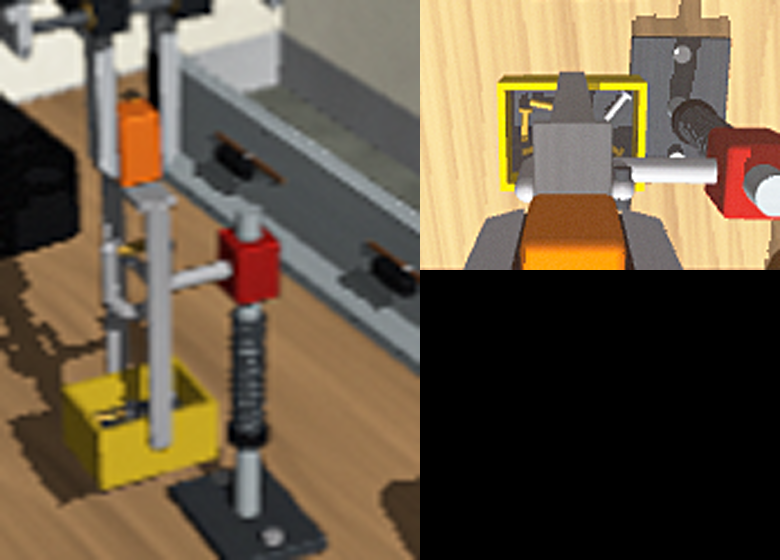

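Gate is shut above the bar (brass at crop (135,248)) and the hook is back to its unloaded height. I'll go up another 9 mm.

Emit:
play_rows(deltas=[[[-2,0,0,0,0,0,10],[-2,0,0,0,0,0,10],[-2,0,0,0,0,0,10],[-2,0,0,0,0,0,10],[-1,0,0,0,0,0,10],[0,0,0,0,0,0,10],[0,0,0,0,0,0,10],[0,0,0,0,0,0,10],[0,0,0,0,0,0,10]]])

```text
time_s: 16.95
ee_pos: [0.5834, 0.147, 0.2934]
eef_rot: [-0.931, 1.571, -2.601]
force: [0.6, 0.3, -5.1]
grip_width: 0.0256
```

```bash
python3 look.py 12; python3 -c "
from h import *
for n in (0,11,12):
    i=cv2.cvtColor(cv2.imread('pics/s%s.png'%n if n else 'pics/side0.png'),cv2.COLOR_BGR2HSV)[130:170,325:345]
    m=cv2.inRange(i,(0,150,60),(5,255,255))|cv2.inRange(i,(175,150,60),(180,255,255));print(n,np.argwhere(m).mean(0)+[130,325])
c=cam('side');print(proj(c,[[.6575,.139,.22],[.6575,.139,.225]]),ctrl.get_obs()['force'])
"
```

```text
q [ 0.186  0.372  1.224 -0.     1.545  0.286] pos [0.5834 0.147  0.2934] t 16.95 F [ 0.65  0.34 -5.09] w 0.02561720170079893
tool x,y in world [-0. -0. -1.] [ 0.995 -0.1   -0.   ] yaw -0.10000397139989249
turn [-0.      0.0001  0.0001] shift before turn [-33.6   0.7   0.4] shift after [-33.6   0.7   0.4]
turn [ 3.1416e+00  1.0000e-04 -1.0000e-04] shift before turn [-33.6   0.7   0.4] shift after [-33.6  -0.7  -0.4]
0 [146.87142857 334.06428571]
11 [146.79310345 333.85517241]
12 [145.54482759 334.07586207]
[[332.45018388 140.5818971 ]
 [332.45915208 139.04673252]] [-0.00735916 -0.29237967 -5.21642578]
```

View pics/m12.png

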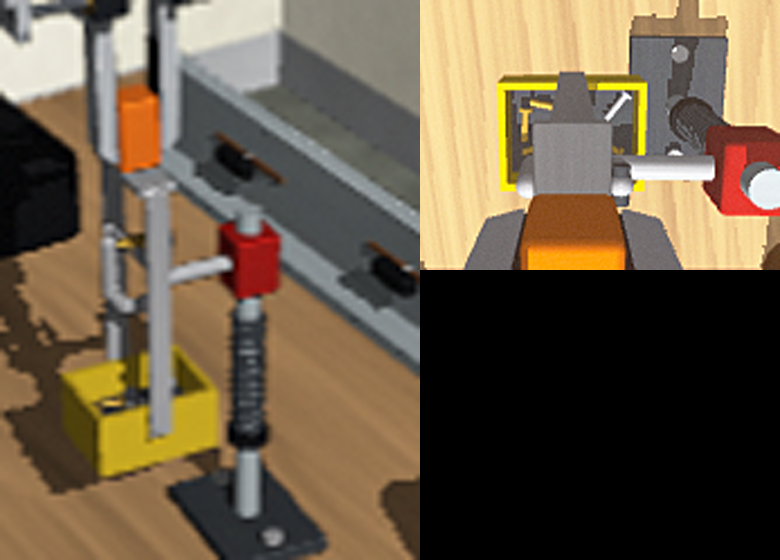

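The sleeve has risen 1.3 px, about 4.3 mm, and the extra pull of about 2.3 N agrees. I'll add 1 mm and then lower.

Emit:
play_rows(deltas=[[[-1,0,0,0,0,0,10],[0,0,0,0,0,0,10],[0,0,0,0,0,0,10],[0,0,0,0,0,0,10]]])

```text
time_s: 17.5
ee_pos: [0.5834, 0.147, 0.2944]
eef_rot: [-1.212, 1.571, -2.883]
force: [-0.7, -0.2, -5.5]
grip_width: 0.0259
```

Emit:
play_rows(deltas=[[[3,0,0,0,0,0,10],[4,0,0,0,0,0,10],[5,0,0,0,0,0,10],[5,0,0,0,0,0,10],[5,0,0,0,0,0,10],[5,0,0,0,0,0,10],[4,0,0,0,0,0,10],[3,0,0,0,0,0,10],[2,0,0,0,0,0,10],[0,0,0,0,0,0,10]]])

```text
time_s: 18.5
ee_pos: [0.5834, 0.147, 0.2583]
eef_rot: [-1.504, 1.571, 3.108]
force: [0.7, 0.4, -3.0]
grip_width: 0.0256
```

Emit:
play_rows(deltas=[[[2,0,0,0,0,0,10],[2,0,0,0,0,0,10],[2,0,0,0,0,0,10],[0,0,0,0,0,0,10],[0,0,0,0,0,0,10],[0,0,0,0,0,0,10]]])

```text
time_s: 19.1
ee_pos: [0.5835, 0.147, 0.2526]
eef_rot: [1.829, 1.57, 0.158]
force: [1.5, 0.1, -0.8]
grip_width: 0.0261
```

```bash
python3 look.py 13; python3 -c "
from h import *
for k in range(6): cam('side');print(ctrl.get_obs()['force'])"
```

```text
q [ 0.186  0.388  1.295 -0.     1.458  0.286] pos [0.5835 0.147  0.2526] t 19.1 F [ 1.51  0.09 -0.84] w 0.02608829766172986
tool x,y in world [ 0.  0. -1.] [ 0.995 -0.1    0.   ] yaw -0.10005471945968916
turn [-0.0001 -0.0001 -0.0004] shift before turn [-74.4   0.6   0.4] shift after [-74.4   0.6   0.4]
turn [ 3.1415e+00 -6.0000e-04  1.0000e-04] shift before turn [-74.4   0.6   0.4] shift after [-74.4  -0.6  -0.4]
[ 0.78242285 -1.22101826 -1.58010951]
[ 0.94081946  0.84431004 -0.59310176]
[-0.02805934 -0.0021826  -0.35057766]
[-0.24232038  0.94643807 -0.06826527]
[ 1.29962553  0.30498225 -0.38551547]
[ 1.45681332  0.2840346  -0.36321921]
```

View pics/m13.png

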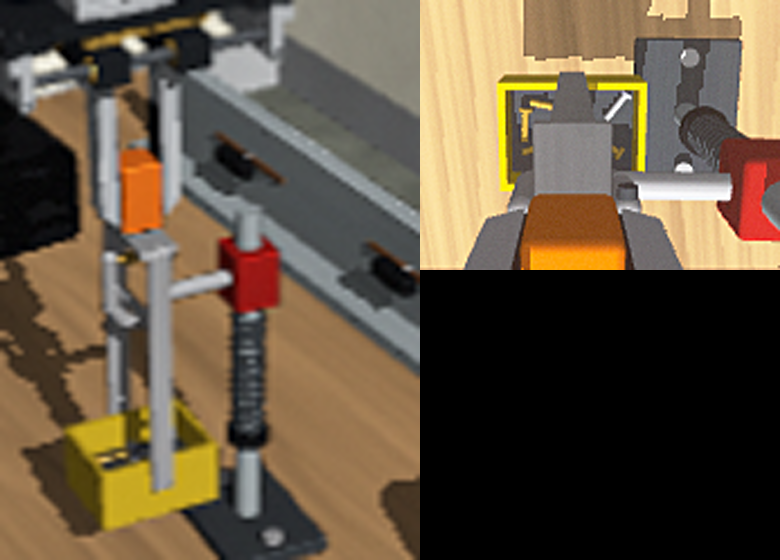

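Emit:
play_rows(deltas=[[[1,0,0,0,0,0,10],[0,0,0,0,0,0,10],[0,0,0,0,0,0,10]]])

```text
time_s: 19.8
ee_pos: [0.5834, 0.147, 0.2514]
eef_rot: [1.95, 1.571, 0.279]
force: [2.2, 0.1, -0.5]
grip_width: 0.0258
```

Emit:
play_rows(deltas=[[[0,0,0,0,0,0,10],[0,0,0,0,0,0,10],[0,0,0,0,0,0,10],[0,0,0,0,0,0,10]]], grip_force=4)

```text
time_s: 20.2
ee_pos: [0.5835, 0.1469, 0.2515]
eef_rot: [1.567, 1.571, -0.104]
force: [2.8, -0.4, 0.4]
grip_width: 0.0262
```

Emit:
play_rows(deltas=[[[0,0,0,0,0,0,28],[0,0,0,0,0,0,32],[0,0,0,0,0,0,38],[0,0,0,0,0,0,45],[0,0,0,0,0,0,52],[0,0,0,0,0,0,56],[0,0,0,0,0,0,56],[0,0,0,0,0,0,56],[0,0,0,0,0,0,56]]])

```text
time_s: 21.1
ee_pos: [0.5834, 0.1469, 0.2515]
eef_rot: [0.2, 1.571, -1.471]
force: [-1.3, 0.8, 0.1]
grip_width: 0.0561
```

```bash
python3 look.py 14
```

```text
q [ 0.186  0.388  1.297 -0.     1.456  0.286] pos [0.5834 0.1469 0.2515] t 21.1 F [-1.33  0.76  0.1 ] w 0.05607660780997394
tool x,y in world [ 0. -0. -1.] [ 0.995 -0.1    0.   ] yaw -0.10001769494600786
turn [-0.  0. -0.] shift before turn [-75.5   0.7   0.4] shift after [-75.5   0.7   0.4]
turn [ 3.1416 -0.     -0.    ] shift before turn [-75.5   0.7   0.4] shift after [-75.5  -0.7  -0.4]
```

View pics/m14.png

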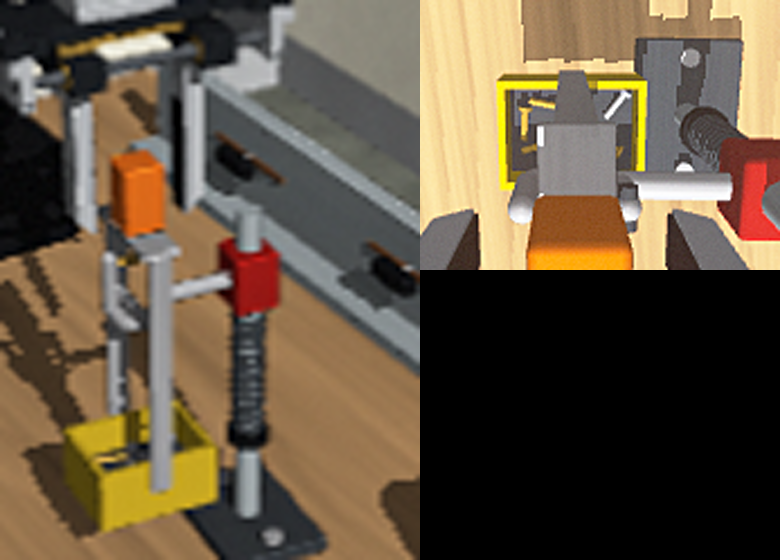

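Emit:
play_rows(deltas=[[[0,0,0,0,0,0,62],[0,0,0,0,0,0,62],[0,0,0,0,0,0,62],[0,0,0,0,0,0,62],[0,0,0,0,0,0,62],[0,0,0,0,0,0,62],[-5,0,0,0,0,0,62],[-10,0,0,0,0,0,62],[-15,0,0,0,0,0,62],[-20,0,0,0,0,0,62]]])

```text
time_s: 22.2
ee_pos: [0.5832, 0.1469, 0.3023]
eef_rot: [-1.205, 1.57, -2.876]
force: [0.3, -0.9, 0.0]
grip_width: 0.0619
```

Emit:
play_rows(deltas=[[[-20,0,0,0,0,0,62],[-20,0,0,0,0,0,62],[-15,0,0,0,0,0,62],[-5,0,0,0,0,0,62],[0,0,0,0,0,0,62],[0,0,0,0,0,0,62],[0,0,0,0,0,0,62],[0,0,0,0,0,0,62],[0,0,0,0,0,0,62],[0,0,0,0,0,0,62]]])

```text
time_s: 23.2
ee_pos: [0.5834, 0.147, 0.3613]
eef_rot: [-1.404, 1.571, -3.075]
force: [-0.3, 0.5, -0.7]
grip_width: 0.0617
```

```bash
python3 look.py 15; python3 - <<'E'
from h import *
def f():
    c=cam('wrist');h=cv2.cvtColor(c['img'],cv2.COLOR_RGB2HSV);m=cv2.inRange(h,(4,150,80),(21,255,255))[180:340,250:400];return np.argwhere(m).mean(0)+[180,250]
for k in range(14): print(f().round(1),end=' ')
E
```

```text
q [0.186 0.365 1.082 0.    1.694 0.286] pos [0.5834 0.147  0.3613] t 23.2 F [-0.32  0.48 -0.73] w 0.06168353911542474
tool x,y in world [-0. -0. -1.] [ 0.995 -0.1   -0.   ] yaw -0.1000024994453339
turn [-0.      0.      0.0003] shift before turn [34.3  0.7  0.4] shift after [34.3  0.7  0.4]
turn [ 3.1416e+00  4.0000e-04 -1.0000e-04] shift before turn [34.3  0.7  0.4] shift after [34.3 -0.7 -0.4]
[203.9 331.8] [204.1 331. ] [204.2 331.3] [203.8 331.8] [203.9 330.9] [203.8 331.4] [204.  331.8] [203.9 331.6] [204.  331.3] [204.1 331.8] [203.9 331.3] [203.9 330.7] [204.  331.1] [204.1 331.4]
```

View pics/m15.png

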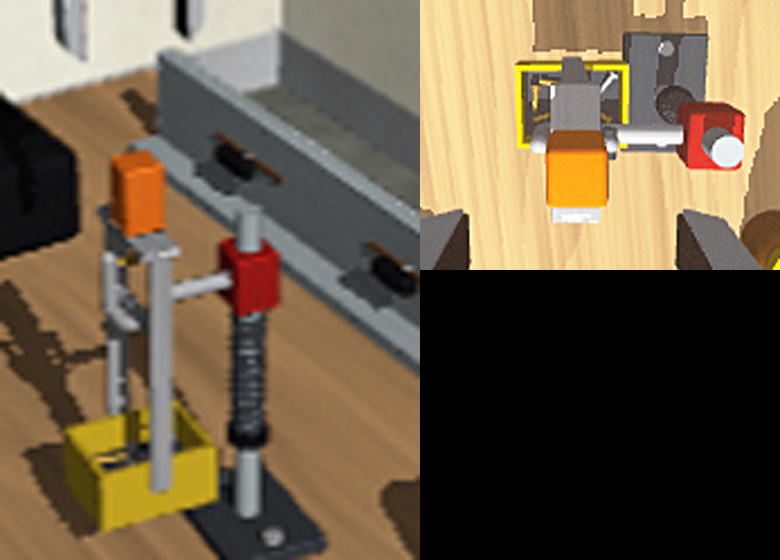

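View pics/s15.png

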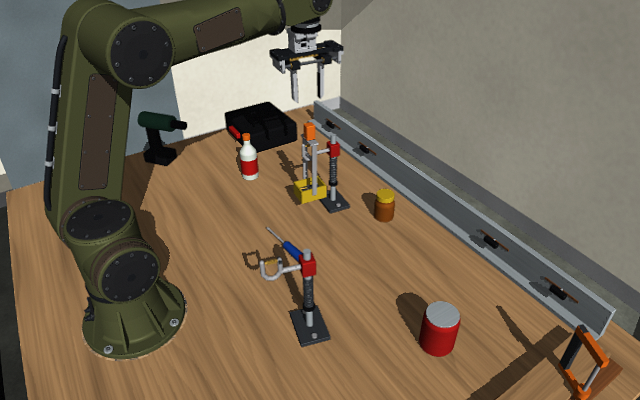

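Caddy hangs upright and still in the hook, with brass visible over the bar at crop (125,258). The fingers are clear, and the jar (384,205), bottle (249,158), can (440,328) and screwdriver (285,245) are where they started.

```bash
python3 -c "
from h import *
print(hand_in())"
```

```text
the job is handed in; nothing more can be done
None
```

The caddy is hanging in the left-most stand's snap hook with the gate shut above its bar. I handed the job in at about 24 s of the 59 s allowed. `hand_in` reports no verdict, so what follows rests on my own readings.

- **Pressing in:** I gripped the orange grip with 50 N and brought the caddy in from the nose side. Pressing down in 2–3 mm steps, the highest net push I read was about 8.5 N. The gate then snapped: the force dropped sharply and the hook came back up. By the spring rate that is about 21 mm of sink, well short of the 45 mm ramming limit, but I only read the force between steps.
- **Tug:** Pulling up lifted the hook about 4–5 mm. The sleeve moved 1.3 px in the side view, about 4.3 mm, and the extra pull of about 2.3 N fits. I then raised it 1 mm more, lowered it until the hook carried the weight, and released it slowly.
- **Last checks:** The caddy is upright, with its grip steady to about half a pixel over 14 frames. Brass is visible above the bar and the gripper is clear above. The jar, bottle, can and screwdriver look unmoved by eye.
- **Not measured:** I judged the gate shut from the pictures and forces, because its angle cannot be read directly.
- **Small disagreement:** The wrist-camera positions differed from the top and side ones by about 2 mm, within the hook's clearance.

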